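Tag the gauge station and draw the plug gauge to its red band

TASK

Take the red in-use tag out of its wooden holder and hang it by its eye on the peg of the tag hook, leaving the gauge alone until the tag hangs free. Then grip the black handle of the plug gauge and draw it gently, straight along its leaning bore so that it does not jam, until the whole red band stands out of the bore but none of the yellow band below it, never pulling the gauge right out. Finish while still holding it there, with the tag still on its peg and the other things on the bench left alone.

Things in the scene. Friction and masses are not known exactly. Their poses are not given: they have to be found in the camera images.
- tag_eye (a point): centre of the eye of the red tag, a flat plate 12 mm thick (x axis, also the eye's axis), 50 mm wide (y), 118 mm tall (z, up). The eye is a 28 mm hole through the thickness, its centre 92 mm above the tag's foot and 26 mm below its top. About 110 g. It stands loose in its holder and can be gripped from above across its 50 mm width, beside the eye
- tag: the same red tag; origin at the centre of its foot, axes as for the eye
- tag_holder: fixed wooden block 60 x 90 mm (x, y), 40 mm tall; the tag stands upright in a slot along its y axis, 15 mm wide, 56 mm long, its bottom 10 mm above the bench; origin at the centre of its underside
- tag_hook: fixed hook stand: grey base plate 110 x 85 mm (x, y) 12 mm thick, and a round post 16 mm thick and 156 mm tall that stands 42 mm along +x of the origin (centre of the underside). A steel peg 10 mm thick runs from the post at 150 mm height along -x (towards the robot) and rises to its tip at 168 mm height, 30 mm along -x of the origin
- peg_tip (a point): centre of the black ball (14 mm) at the tip of the peg; axes as the hook stand: x horizontal, towards the post, z up. From here the peg runs 72 mm along +x and falls 18 mm to the post
- peg_mid (a point): centre line of the peg, half-way between tip and post
- bore_mouth (a point): centre of the bore's mouth in the top face of the aluminium block (70 x 70 mm top face), about 115 mm above the bench. Its z axis is the bore's axis, outward: it leans 15 degrees (0.26 rad) from vertical towards the block's front (-x, robot side); its y axis is horizontal. Bore 24 mm wide and 78 mm deep
- gauge_grip (a point): middle of the plug gauge's black round handle, 32 mm across, 60 mm long; z axis along the rod, outward. At home it lies 42 mm beyond the bore's mouth along the axis, the handle's lower end 10 mm. The draw wanted, 38 to 54 mm, brings it 80 to 96 mm beyond the mouth. About 0.3 kg; let go, it slides back
- plug_gauge: the same plug gauge; origin at the centre of its foot, z along the rod. The steel rod is 22 mm thick and at home reaches the bore's bottom, 78 mm in, with 1 mm play all round. At home the red band lies 28 to 38 mm inside the mouth and the yellow band 54 to 64 mm inside
- gauge_stand: fixed stand that carries the leaning bored block: dark steel base 130 x 110 mm (x, y); origin at the centre of its underside, 23 mm along +x of the bore's mouth
- gauge_block: the fixed leaning aluminium block with the bore, on a blue foot; z along the bore; the mouth is 108 mm along z from its origin
- masking_tape: bystander: roll of cream masking tape lying flat, 90 mm across, 25 mm high; origin under its centre
- screwdriver: bystander: yellow screwdriver lying on the bench, 183 mm long; origin under its middle
- tape_measure: bystander: yellow tape measure on its side, 64 x 89 x 33 mm; origin under its middle
- nail_tin: bystander: clear tin with a dark red lid, 73 mm across, 60 mm tall; origin under its centre
There are look-alikes about, which are no part of the job. What is meant by the tag is not grey, and is the smaller of those in its own colour.

How it is judged:
By the outcome, as a careful person would: the job done as asked, in the order asked, and still so for the second after the job is handed in, while the arm keeps its last pose, push and grip.
It also fails if it takes over 51 s, if anything falls off the work surface, if the arm or the gripper's body presses on something with over 40 N, if the wrist force passes 120 N, or if a joint passes its speed limit or range.

ROBOT

A 6-joint arm with a two-finger parallel gripper is mounted at the origin on a cart in front of the work surface, level with it; the furniture and walls round the work are solid. World frame = base frame: x ahead of the robot, y to its left, z up, the work surface at z = 0. Lengths are in m, angles in rad, forces in N, time in s.
With the tool pointing down it reaches from about 0.275 to 0.725 m from the base axis. Payload 15.9 kg.
Tool frame: the origin (TCP) lies at the very end of the fingers, on their centre line; the grasp point (between the pads) lies 19 mm behind it; z points along the fingers, y is the line along which they close (so a half turn about z gives the same grasp; the last joint's range is limited). The gripper opens to 85 mm and grips with 20 to 120 N. Pads are 22 mm wide; open, the fingers measure 114 mm over their backs; the gripper's body (76 mm by 85 mm) begins 54 mm behind the grasp point. The pads swing forward as they close: fully open they stand 13 mm farther back than shut.
Start: joints at [-1.282, 0.213, -0.034, 1.323, 0, 1.571], TCP at [0.142, -0.479, 0.231] pointing down, gripper open.
Joint ranges: [-2.98, 2.98], [-0.74, 1.72], [-1.14, 1.35], [-2.1, 2.04], [-1.57, 1.44], [-3.14, 3.14]. Speed limits (rad/s): [1.89, 1.89, 2.39, 2.57, 3.14, 3.14].

INTERFACE

Orientations are given as a rotation vector (axis times angle).
In Python, from workcell import ctrl gives the robot as it stands.
- The arm moves only by the tool servo_tool, never from a script. Its arguments are lists of equal length, an entry for each row: "angular": the turn, a rotation vector about the world's x, y, z in degrees, a list of three; "dp": the shift along the world's x, y, z in mm, a list of three; "grip": the opening, from 0 (shut) to 1 (fully open). In form: {"angular": [[wx, wy, wz], ...], "dp": [[x, y, z], ...], "grip": [grip, ...]}. A call has 1 to 12 rows; each row is the pose to reach, as a shift and turn from the pose commanded when the call began; what a row does not reach only later rows make up. A row lasts 1/8 s, in which the tool goes at most 62.5 mm and 10.7 degrees, less where a joint would pass 70% of its speed; a pose out of reach is approached as far as the arm can. A call with a gripper value outside its range is refused whole. The fingers move at their own pace and stop on an object; the grip force is fixed at half the most. Time passes only in rows, so rows that repeat a pose let the fingers close. It gives the time, the measured TCP pose, the force, the opening and the grip force at its end, in the units of the state.
- ctrl.observe(): the state, without advancing time (a new reading comes with each control period).
- ctrl.snapshot(name): name is "side" or "top"; returns the picture (420x560x3 uint8, red, green, blue); there is no depth.
- ctrl.camera_params(name): a dict with "fx", "fy", "cx", "cy" (pixels), "k1" (the pictures are not rectified: a ray, as slopes to the right and down, at radius r is drawn at 1 + k1 r^2 times it, then the intrinsics apply), "rvec" (rotation vector, rad) and "tvec" (3), from world to camera coordinates, as OpenCV has them. Camera axes: x right, y down, z forward; pixel columns grow to the right and rows downward; lengths in m; the calibration is good to about 2 mm. A picture is of the moment at which its call begins. camera_params takes no time and is no camera call.
- ctrl.close_job(): hands the job in; it is judged then, once.
The state is a dict: "clock": time; "q": joint angles; "joint_velocities": joint speeds; "joint_efforts": joint torques, N m; "ee_pos": TCP position; "tcp_rot": TCP orientation; "contact_force": force on the tool from outside, world axes, zero at the start; "ft_torque": the same for the moment, N m; "finger_gap": finger opening in m; "grip_force": force on a finger pad.
Only numpy, scipy, OpenCV 4.12 (cv2) and the standard library are available. Lean on these libraries where they do the work, as an engineer would, in place of code of your own. Each camera call takes 0.05 s, during which the arm holds its last target. There are 200 camera calls.

## Working session

There is one attempt and no reset: what is moved stays moved. The work goes in short steps, Python scripts to look and compute and a tool call to move; the robot and the scene stay as the last step left them, time stands still between calls to the robot, and variables do not carry over. Pictures are saved under pics/ and viewed, at most 13 in all, crops included, and the job is handed in when it is done.

Besides the shell and the picture viewer there is one more tool, called after "Emit:" by a JSON object that holds its "name" and its "arguments". servo_tool: Moves the arm, as the interface text tells. Its arguments: {"type":"object","properties":{"angular":{"type":"array","items":{"type":"array","items":{"type":"number"}}},"dp":{"type":"array","items":{"type":"array","items":{"type":"number"}}},"grip":{"type":"array","items":{"type":"number"}}},"required":["angular","dp","grip"]}

```bash
mkdir -p pics
python3 - <<'E'
from workcell import ctrl
import cv2
for n in("side","top"):
    im=ctrl.snapshot(n); cv2.imwrite(f"pics/{n}0.png",cv2.resize(im[:,:,::-1],(800,600),interpolation=cv2.INTER_CUBIC))
    cv2.imwrite(f"{n}0_raw.png",im[:,:,::-1])
    print(ctrl.camera_params(n))
s=ctrl.observe();print(s)
E
```

```text
{'fx': 404.23656728275364, 'fy': 404.23656728275364, 'cx': 280.8838408814431, 'cy': 212.15351341563803, 'k1': -0.03343830219029348, 'rvec': array([ 0.62467048, -2.42477601,  1.40143219]), 'tvec': array([0.51467919, 0.19404755, 0.81207795])}
{'fx': 462.08182921204326, 'fy': 462.08182921204326, 'cx': 282.61289357611605, 'cy': 206.8227109234219, 'k1': -0.0924154500600736, 'rvec': array([ 2.21231775, -2.18023658,  0.11408776]), 'tvec': array([0.044291  , 0.54764076, 1.16553644])}
{'clock': 0.1, 'q': array([-1.28198940e+00,  2.13298086e-01, -3.49615753e-02,  1.32351533e+00,
        7.43258752e-08,  1.57077333e+00]), 'joint_velocities': array([ 0.00056261, -0.00188868,  0.00172447, -0.00100175, -0.00228933,
        0.00211537]), 'joint_efforts': array([ 3.96285512e-03, -6.87244964e+01,  4.87808526e+01,  1.21169360e-02,
        3.42359817e-04, -4.05541520e-07]), 'ee_pos': array([ 0.1423189 , -0.47900439,  0.23088388]), 'tcp_rot': array([-3.10793111e+00, -4.51978236e-01,  2.21016100e-04]), 'contact_force': array([-0.47930294, -0.71410176, -0.35292796]), 'ft_torque': array([-0.01954633, -0.04118255,  0.02444824]), 'grip_force': 0.0, 'finger_gap': 0.0854829451150053}
```

View pics/side0.png

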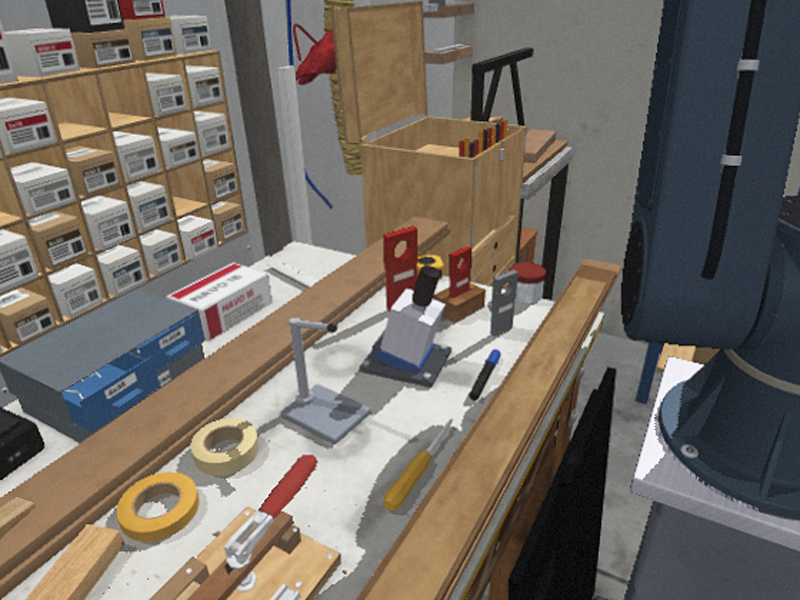

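View pics/top0.png

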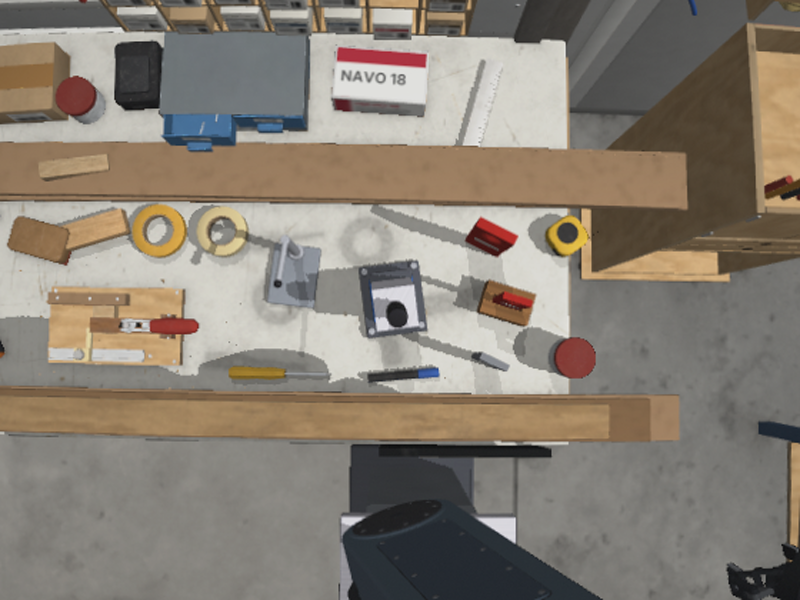

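The side view shows the small red tag in its holder at about (460,268), the peg ball at (332,328) and the gauge handle at (428,287). In the top view they are at (515,300), (278,283) and (397,314). The large red tag and the grey tag are the look-alikes.

```bash
python3 - <<'E'
import cv2
for n,x,y in(("side",195,155),("top",180,140)):
    im=cv2.imread(f"{n}0_raw.png")[y:y+150,x:x+200]
    im=cv2.resize(im,(800,600),interpolation=cv2.INTER_CUBIC)
    cv2.imwrite(f"pics/{n}0c.png",im)
E
cat > h.py <<'E'
import numpy as np,cv2
from workcell import ctrl
from scipy.optimize import least_squares
from scipy.spatial.transform import Rotation as R
P={n:ctrl.camera_params(n) for n in("side","top")}
def proj(n,X):
    p=P[n];X=np.atleast_2d(X)
    C=R.from_rotvec(p['rvec']).apply(X)+p['tvec']
    s=C[:,:2]/C[:,2:];s=s*(1+p['k1']*(s**2).sum(1,keepdims=True))
    return s*[p['fx'],p['fy']]+[p['cx'],p['cy']]
def tri(a,b):
    return least_squares(lambda X:np.r_[(proj('side',X)-a).ravel(),(proj('top',X)-b).ravel()],[.45,-.1,.1])
def at_z(n,uv,z):
    return least_squares(lambda X:(proj(n,[X[0],X[1],z])-uv).ravel(),[.45,-.1]).x
E
```

```text
(no output)
```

View pics/side0c.png

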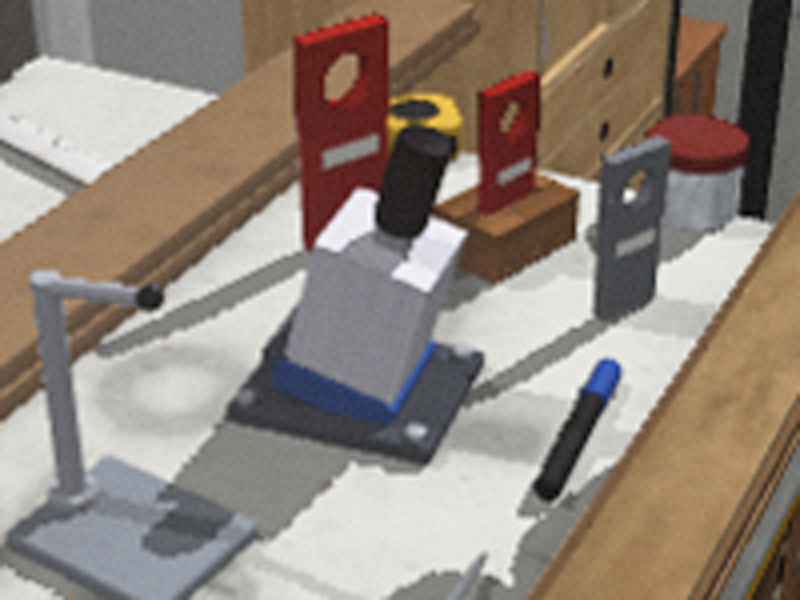

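View pics/top0c.png

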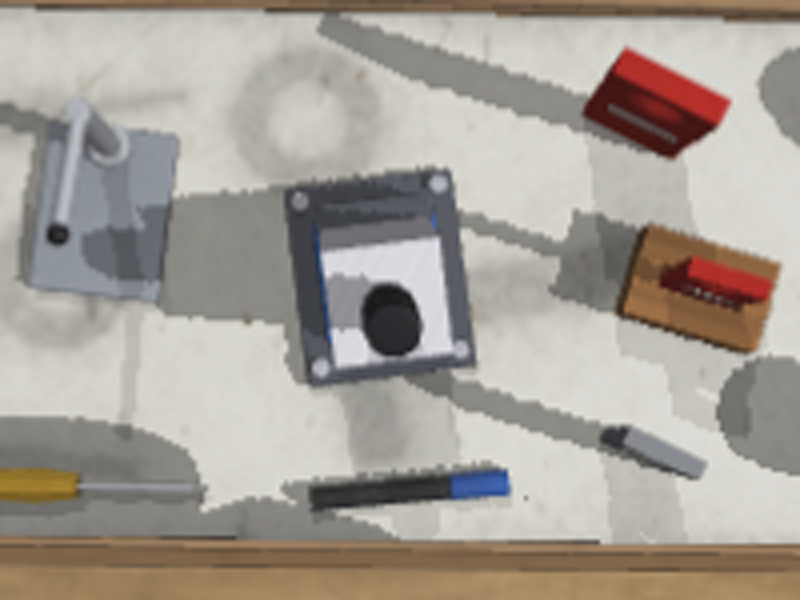

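```bash
cat > fit.py <<'E'
from h import *
off={'side':(195,155),'top':(180,140)}
def fit(name,obs,x0,T):
    # obs: (cam,crop uv,local xyz)
    def f(p):
        return np.concatenate([proj(n,T(p,l))[0]-(np.array(uv)/4-.375+off[n]) for n,uv,l in obs])
    r=least_squares(f,x0,loss='soft_l1',f_scale=1.);print(name,r.x.round(4));print('  ',f(r.x).reshape(-1,2).round(1).tolist());return r.x
def Tz(p,l): return R.from_euler('z',p[2]).apply(np.array(l)/1e3)+[p[0],p[1],0]
s,t='side','top'
hk=fit('hook',[(s,(149,297),(-30,0,168)),(t,(58,234),(-30,0,168)),(t,(178,138),(55,-42.5,12)),(t,(158,300),(-55,-42.5,12)),(t,(30,287),(-55,42.5,12)),
 (s,(255,536),(-55,-42.5,12)),(s,(112,458),(55,-42.5,12)),(s,(8,538),(55,42.5,12))],[.45,.1,0],Tz)
print('ball tri',tri(np.array((149,297))/4-.375+off[s],np.array((58,234))/4-.375+off[t]).x)
ho=fit('holder',[(t,(648,226),(30,45,40)),(t,(778,263),(30,-45,40)),(t,(755,352),(-30,-45,40)),(t,(620,316),(-30,45,40))],[.45,-.25,-.2],Tz)
tg=fit('tag',[(s,(510,117),(0,0,102)),(s,(480,96),(-6,25,128)),(s,(538,75),(-6,-25,128)),(t,(692,258),(6,25,128)),(t,(772,283),(6,-25,128)),(t,(768,300),(-6,-25,128)),(t,(686,277),(-6,25,128))],[.45,-.25,-.2],Tz)
tg=fit('tag free z',[(s,(510,117),(0,0,102)),(s,(480,96),(-6,25,128)),(s,(538,75),(-6,-25,128)),(t,(692,258),(6,25,128)),(t,(772,283),(6,-25,128)),(t,(768,300),(-6,-25,128)),(t,(686,277),(-6,25,128))],[.45,-.25,-.2,0],lambda p,l:Tz(p,l)+[0,0,p[3]])
def Tb(p,l): return (R.from_euler('z',p[2])*R.from_euler('y',-.2618)).apply(np.array(l)/1e3)+[p[0],p[1],p[3]]
b=fit('bore',[(t,(318,248),(35,35,0)),(t,(440,237),(35,-35,0)),(t,(455,355),(-35,-35,0)),(t,(333,365),(-35,35,0)),
 (s,(466,237),(-35,-35,0)),(s,(318,243),(35,35,0)),(s,(362,190),(35,-35,0)),(s,(415,290),(-35,35,0)),(s,(428,145),(0,0,72)),(s,(400,224),(0,0,12))],[.45,0,0,.115],Tb)
for l in((0,0,72),(0,0,12)): print(proj('top',Tb(b,l))*1-off[t], (proj('top',Tb(b,l))-off[t]+.375)*4)
for n in P: p=P[n];print(n,-R.from_rotvec(p['rvec']).inv().apply(p['tvec']))
E
python3 fit.py
```

```text
hook [ 0.5812  0.2523 -0.1045]
   [[0.2, 0.7], [-0.1, 0.4], [0.2, -0.5], [-0.2, 1.1], [-0.9, 0.4], [1.2, -3.1], [-0.7, -1.2], [-1.6, -1.2]]
ball tri [0.55200965 0.25498833 0.16902836]
holder [ 0.5353 -0.1303 -0.2584]
   [[-0.9, -0.3], [0.5, -0.0], [0.3, 0.4], [-0.0, -0.1]]
tag [ 0.5361 -0.1312 -0.2842]
   [[-0.3, 0.4], [3.0, 0.4], [0.8, 0.0], [-0.1, -0.5], [0.1, -0.5], [-0.3, 0.1], [0.0, -0.4]]
tag free z [ 0.536  -0.1308 -0.285   0.0011]
   [[-0.3, 0.2], [3.0, 0.1], [0.8, -0.3], [-0.1, -0.5], [0.1, -0.5], [-0.3, 0.2], [-0.1, -0.4]]
bore [0.5193 0.069  0.1086 0.114 ]
   [[1.2, 0.6], [0.5, 0.6], [-0.9, 0.0], [0.2, 0.3], [0.3, -0.1], [-1.4, 0.4], [-0.3, -0.1], [2.4, 1.3], [-1.4, -2.0], [-0.9, -0.1]]
[[97.82000182 81.99385656]] [[392.78000728 329.47542624]]
[[96.73390471 76.42426396]] [[388.43561883 307.19705584]]
side [0.13849872 0.77877114 0.57995976]
top [0.45722716 0.08512926 1.20168366]
```

Emit:
{"name": "servo_tool", "arguments": {"angular": [[0,0,-3],[0,0,-6],[0,0,-10],[0,0,-13]], "dp": [[20,25,0],[60,75,0],[100,125,0],[130,160,0]], "grip": [1,1,1,1]}}

```text
clock: 0.6
ee_pos: [0.2732, -0.3173, 0.2312]
tcp_rot: [-3.14, -0.095, 0.0]
contact_force: [0.7, -0.1, 0.2]
finger_gap: 0.0854
grip_force: 0.0
```

Run:
```python
from workcell import ctrl
s=ctrl.observe();print(s['q'],s['ee_pos'],s['tcp_rot'],s['contact_force'])
```

```text
[-8.60127276e-01  4.63603061e-02 -2.27542816e-01  1.29711192e+00
  1.61246360e-04  2.22123580e+00] [ 0.27319592 -0.317336    0.2311996 ] [-3.13989688e+00 -9.45858978e-02  1.93120013e-05] [ 0.6918854  -0.06232003  0.20739922]
```

Emit:
{"name": "servo_tool", "arguments": {"angular": [[0,0,10],[0,0,20],[0,0,30],[0,0,40],[0,0,50],[0,0,60],[0,0,70],[0,0,80],[0,0,90],[0,0,100],[0,0,110],[0,0,120]], "dp": [[15,20,0],[35,45,0],[55,70,0],[75,96,0],[95,121,0],[115,147,0],[135,172,0],[148,189,0],[148,189,0],[148,189,0],[148,189,0],[148,189,0]], "grip": [1,1,1,1,1,1,1,1,1,1,1,1]}}

```text
clock: 2.1
ee_pos: [0.4202, -0.1302, 0.231]
tcp_rot: [-1.477, -2.772, 0.0]
contact_force: [-0.2, -0.2, 0.4]
finger_gap: 0.0854
grip_force: 0.0
```

Emit:
{"name": "servo_tool", "arguments": {"angular": [[0,0,10],[0,0,20],[0,0,30],[0,0,41],[0,0,41],[0,0,41]], "dp": [[20,0,0],[45,0,0],[70,0,0],[95,0,0],[116,0,0],[116,0,0]], "grip": [1,1,1,1,1,1]}}

```text
clock: 2.85
ee_pos: [0.5369, -0.1301, 0.2305]
tcp_rot: [-0.422, -3.112, -0.0]
contact_force: [0.0, -0.3, -0.3]
finger_gap: 0.0855
grip_force: 0.0
```

Run:
```python
from workcell import ctrl
import cv2
s=ctrl.observe();print(s['q'],s['ee_pos'],s['tcp_rot'],s['contact_force'])
a=ctrl.snapshot('side')[155:305,195:395];b=ctrl.snapshot('top')[140:290,280:480]
f=lambda i:cv2.resize(i[:,:,::-1],(400,300),interpolation=cv2.INTER_CUBIC)
cv2.imwrite('pics/a1.png',cv2.hconcat([f(a),f(b)]))
```

```text
[-2.37829229e-01  3.24330569e-01  1.11007235e-01  1.35864514e+00
  5.38110532e-05  3.16203076e-02] [ 0.53694348 -0.13014683  0.23045558] [-4.21815305e-01 -3.11197471e+00 -2.73476617e-04] [ 0.04385603 -0.3422669  -0.25757532]
```

View pics/a1.png

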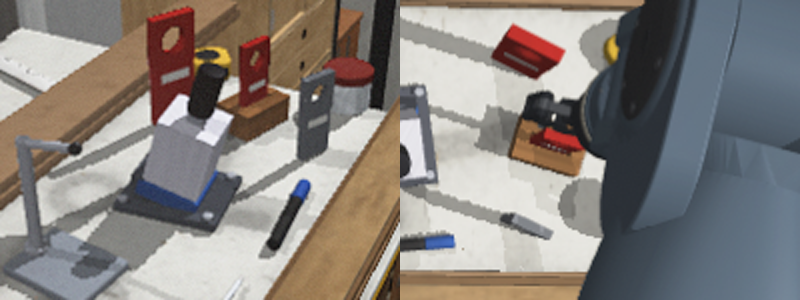

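The side view shows the path is clear and the gripper is above the frame. The top view shows the gripper over the red tag.

Emit:
{"name": "servo_tool", "arguments": {"angular": [[0,0,0],[0,0,0],[0,0,0],[0,0,0],[0,0,0],[0,0,0],[0,0,0],[0,0,0]], "dp": [[-1,-1,-25],[-1,-1,-60],[-1,-1,-95],[-1,-1,-120],[-1,-1,-135],[-1,-1,-145],[-1,-1,-147],[-1,-1,-147]], "grip": [1,1,1,1,1,1,1,1]}}

```text
clock: 3.95
ee_pos: [0.5357, -0.1314, 0.0849]
tcp_rot: [0.422, 3.112, -0.0]
contact_force: [1.2, 1.0, -1.0]
finger_gap: 0.085
grip_force: 0.0
```

Run:
```python
from workcell import ctrl
import cv2
s=ctrl.observe();print(s['ee_pos'],s['contact_force'])
a=ctrl.snapshot('side')[150:240,280:400];b=ctrl.snapshot('top')[140:290,280:480]
f=lambda i:cv2.resize(i[:,:,::-1],(400,300),interpolation=cv2.INTER_CUBIC)
cv2.imwrite('pics/a2.png',cv2.hconcat([f(a),f(b)]))
```

```text
[ 0.53571247 -0.13137879  0.08490055] [ 1.15315835  0.98971781 -0.97825902]
```

View pics/a2.png

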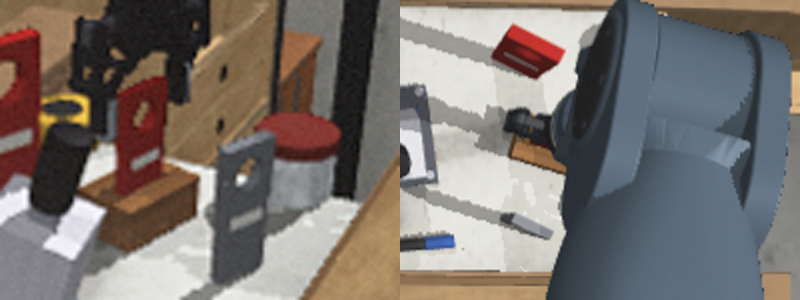

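The fingers straddle the tag at eye height, centred on it.

Emit:
{"name": "servo_tool", "arguments": {"angular": [[0,0,0],[0,0,0],[0,0,0],[0,0,0],[0,0,0],[0,0,0],[0,0,0],[0,0,0]], "dp": [[0,0,-1],[0,0,-1],[0,0,-1],[0,0,-1],[0,0,-1],[0,0,-1],[0,0,-1],[0,0,-1]], "grip": [0.3,0.3,0.3,0.3,0.3,0.3,0.3,0.3]}}

```text
clock: 5.05
ee_pos: [0.5355, -0.1314, 0.0836]
tcp_rot: [0.422, 3.113, -0.0]
contact_force: [-1.7, -1.6, 4.7]
finger_gap: 0.0494
grip_force: 61.3
```

Emit:
{"name": "servo_tool", "arguments": {"angular": [[0,0,0],[0,0,0],[0,0,0],[0,0,0],[0,0,0],[0,0,0],[0,0,0],[0,0,0],[0,0,0]], "dp": [[0,0,6],[0,0,16],[0,0,36],[0,0,66],[0,0,106],[0,0,146],[-10,0,186],[-20,0,216],[-20,0,216]], "grip": [0.3,0.3,0.3,0.3,0.3,0.3,0.3,0.3,0.3]}}

```text
clock: 6.18
ee_pos: [0.5159, -0.1315, 0.3021]
tcp_rot: [0.422, 3.109, -0.001]
contact_force: [-0.3, 0.3, -0.4]
finger_gap: 0.0497
grip_force: 61.8
```

Emit:
{"name": "servo_tool", "arguments": {"angular": [[0,0,0],[0,0,1],[0,0,2],[0,0,3],[0,0,4],[0,0,5],[0,0,6],[0,0,8],[0,0,9.5],[0,0,9.5],[0,0,9.5],[0,0,9.5]], "dp": [[-5,20,0],[-10,55,0],[-15,95,0],[-20,135,0],[-25,175,0],[-30,215,0],[-35,255,0],[-40,295,0],[-45,335,0],[-45,370,0],[-45,395,0],[-45,395,0]], "grip": [0.3,0.3,0.3,0.3,0.3,0.3,0.3,0.3,0.3,0.3,0.3,0.3]}}

```text
clock: 7.68
ee_pos: [0.4692, 0.2655, 0.298]
tcp_rot: [-0.159, -3.136, 0.001]
contact_force: [-0.8, 0.6, -0.3]
finger_gap: 0.0492
grip_force: 62.1
```

Emit:
{"name": "servo_tool", "arguments": {"angular": [[0,0,0],[0,0,0],[0,0,0],[0,0,0],[0,0,0],[0,0,0],[0,0,0]], "dp": [[0,-1,-20],[0,-1,-50],[0,-1,-90],[0,-1,-125],[0,-1,-142],[0,-1,-149],[0,-1,-149]], "grip": [0.3,0.3,0.3,0.3,0.3,0.3,0.3]}}

```text
clock: 8.55
ee_pos: [0.4701, 0.2624, 0.1503]
tcp_rot: [-0.163, -3.137, 0.0]
contact_force: [-0.3, 0.6, -0.4]
finger_gap: 0.0491
grip_force: 62.1
```

Run:
```python
from h import *
s=ctrl.observe();print(s['ee_pos'],s['tcp_rot'],s['contact_force'])
A=ctrl.snapshot('side');B=ctrl.snapshot('top')
print(proj('side',[.552,.255,.169]),proj('top',[.552,.255,.169]),proj('side',s['ee_pos']),proj('top',s['ee_pos']))
a=A[180:330,160:310];b=B[150:250,140:240]
f=lambda i:cv2.resize(i[:,:,::-1],(400,400),interpolation=cv2.INTER_CUBIC)
cv2.imwrite('pics/a3.png',cv2.hconcat([f(a),f(b)]))
```

```text
[0.47010422 0.26243637 0.15030778] [-1.63483174e-01 -3.13696520e+00  4.08782213e-04] [-0.27221771  0.60958173 -0.40429488]
[[231.85843252 228.88972864]] [[194.13285635 198.14872574]] [[266.57905916 250.39284083]] [[191.21492976 234.81948022]]
```

View pics/a3.png

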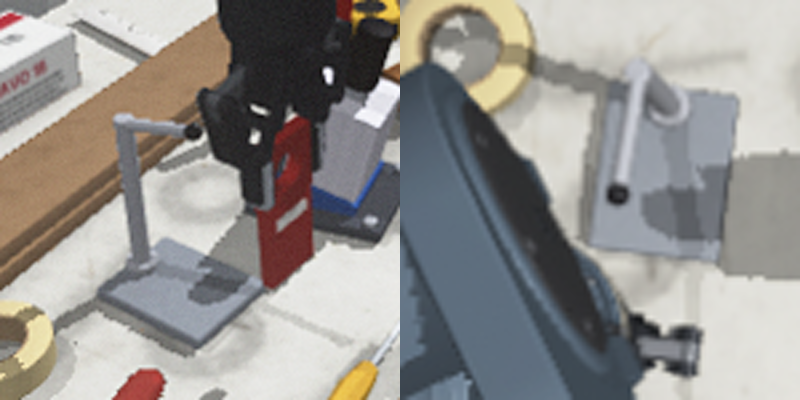

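Run:
```python
from h import *
Rz=R.from_euler('z',-.105)
e=np.array([.4702,.2624,.1687])
for l in [(0,0,0),(-6,25,-92),(6,25,-92),(-6,-25,-92),(-6,-25,26),(6,-25,26),(6,25,26)]:
    print(l,((proj('side',e+Rz.apply(np.array(l)/1e3))-[160,180]+.5)*400/150).round(0))
```

```text
(0, 0, 0) [[284. 167.]]
(-6, 25, -92) [[275. 294.]]
(6, 25, -92) [[261. 288.]]
(-6, -25, -92) [[316. 257.]]
(-6, -25, 26) [[312. 121.]]
(6, -25, 26) [[298. 116.]]
(6, 25, 26) [[253. 149.]]
```

The tag is upright with its eye lined up with the peg ball, which is at (192,132) in the side crop. Next I thread the eye over the peg.

Emit:
{"name": "servo_tool", "arguments": {"angular": [[0,0,0],[0,0,0],[0,0,0],[0,0,0],[0,0,0],[0,0,0],[0,0,0],[0,0,0],[0,0,0],[0,0,0],[0,0,0],[0,0,0]], "dp": [[12,0,-1],[25,-1.5,-1],[40,-3,-1],[52,-4.5,-1],[62,-5.5,-1],[70,-6.5,-1],[77,-7,-1],[84,-8,-1.5],[91,-8.5,-3],[98,-9.5,-5],[104,-10,-6],[104,-10,-6]], "grip": [0.3,0.3,0.3,0.3,0.3,0.3,0.3,0.3,0.3,0.3,0.3,0.3]}}

```text
clock: 10.15
ee_pos: [0.5747, 0.2526, 0.1441]
tcp_rot: [-0.163, -3.137, 0.0]
contact_force: [-0.6, 0.8, -0.8]
finger_gap: 0.0494
grip_force: 62.1
```

Run:
```python
from h import *
s=ctrl.observe();print(s['ee_pos'],s['tcp_rot'],s['contact_force'])
A=ctrl.snapshot('side')
a=A[190:290,170:270]
f=lambda i:cv2.resize(i[:,:,::-1],(600,600),interpolation=cv2.INTER_CUBIC)
cv2.imwrite('pics/a4.png',f(a))
```

```text
[0.57466844 0.25262401 0.14406237] [-1.63482589e-01 -3.13710488e+00  1.65408058e-04] [-0.56219285  0.78131878 -0.82243634]
```

View pics/a4.png

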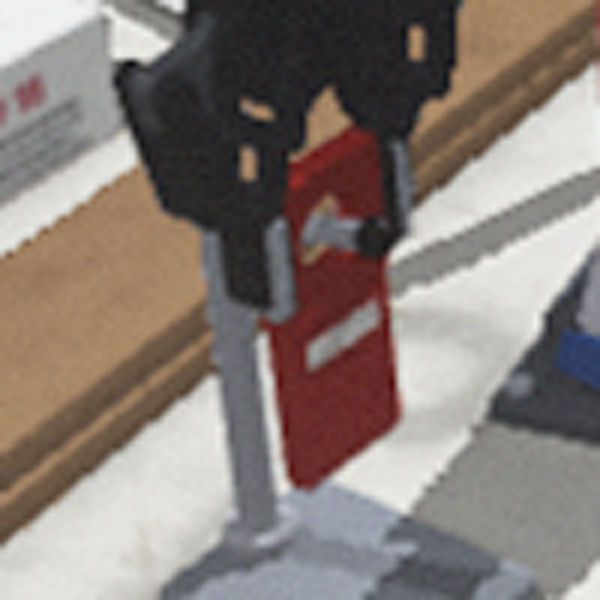

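The peg passes through the eye, with the ball at (375,235) on the robot side of the tag and no contact. Next I move further in and lower.

Emit:
{"name": "servo_tool", "arguments": {"angular": [[0,0,0],[0,0,0],[0,0,0],[0,0,0],[0,0,0],[0,0,0],[0,0,0]], "dp": [[6,-0.6,-2],[12,-1.2,-4],[13,-1.4,-6],[13,-1.4,-8],[13,-1.4,-9.5],[13,-1.4,-11],[13,-1.4,-11]], "grip": [0.3,0.3,0.3,0.3,0.3,0.3,0.3]}}

```text
clock: 11.08
ee_pos: [0.5873, 0.2513, 0.1332]
tcp_rot: [-0.163, -3.137, 0.0]
contact_force: [-0.5, 0.1, 0.0]
finger_gap: 0.0494
grip_force: 62.1
```

Emit:
{"name": "servo_tool", "arguments": {"angular": [[0,0,0],[0,0,0],[0,0,0],[0,0,0]], "dp": [[0,0,-1],[0,0,-2],[0,0,-3],[0,0,-3]], "grip": [0.3,0.3,0.3,0.3]}}

```text
clock: 11.58
ee_pos: [0.5877, 0.2515, 0.1316]
tcp_rot: [0.163, 3.136, 0.001]
contact_force: [-3.6, -2.3, 13.2]
finger_gap: 0.0492
grip_force: 63.5
```

Peg contact: 13 N upward. I'll back off slightly and release.

Emit:
{"name": "servo_tool", "arguments": {"angular": [[0,0,0],[0,0,0],[0,0,0],[0,0,0],[0,0,0],[0,0,0],[0,0,0],[0,0,0]], "dp": [[0,0,1],[0,0,1.5],[0,0,1.5],[0,0,1.5],[0,0,1.5],[0,0,1.5],[0,0,1.5],[0,0,1.5]], "grip": [0.3,0.3,0.65,0.7,0.8,1,1,1]}}

```text
clock: 12.58
ee_pos: [0.5874, 0.2513, 0.1318]
tcp_rot: [-0.163, -3.137, 0.0]
contact_force: [-0.5, -0.3, 0.2]
finger_gap: 0.0853
grip_force: 0.0
```

Emit:
{"name": "servo_tool", "arguments": {"angular": [[0,0,0],[0,0,0],[0,0,0],[0,0,0],[0,0,0],[0,0,0],[0,0,0]], "dp": [[0,0,5],[0,0,15],[0,0,35],[0,0,65],[0,0,105],[0,0,145],[0,0,150]], "grip": [1,1,1,1,1,1,1]}}

```text
clock: 13.45
ee_pos: [0.5883, 0.2517, 0.2854]
tcp_rot: [0.163, 3.133, 0.004]
contact_force: [-0.1, -0.3, -0.1]
finger_gap: 0.0852
grip_force: 0.0
```

Run:
```python
from h import *
s=ctrl.observe();print(s['q'],s['ee_pos'],s['tcp_rot'],s['contact_force'])
A=ctrl.snapshot('side')
a=A[150:300,170:370]
cv2.imwrite('pics/a5.png',cv2.resize(a[:,:,::-1],(800,600),interpolation=cv2.INTER_CUBIC))
# plan gauge
yaw=.1086
Rb=R.from_euler('z',yaw)*R.from_euler('y',-.2618)
z=Rb.apply([0,0,1]);m=np.array([.5193,.069,.114]);print('axis',z)
for d in (23,42,120): print(d,m+z*d/1e3)
# tool frame: z=-bore z, tool y along +-bore y
cur=R.from_rotvec(s['tcp_rot'])
for sg in(1,-1):
    y=Rb.apply([0,sg,0]);M=np.c_[np.cross(y,-z),y,-z]
    print(sg,np.degrees((R.from_matrix(M)*cur.inv()).as_rotvec()))
```

```text
[ 4.04278649e-01  5.32650256e-01  5.63954190e-01  1.59694011e+00
 -2.34827206e-05  5.08196050e-01] [0.58829877 0.25169313 0.28544559] [0.16291851 3.13271449 0.00353275] [-0.10698011 -0.30620324 -0.06420823]
axis [-0.25729488 -0.02805259  0.96592567]
23 [0.51338222 0.06835479 0.13621629]
42 [0.50849361 0.06782179 0.15456888]
120 [0.48842461 0.06563369 0.22991108]
1 [ -0.1075486  -14.76894166  12.09033029]
-1 [  22.41728281    0.26094288 -166.40988376]
```

View pics/a5.png

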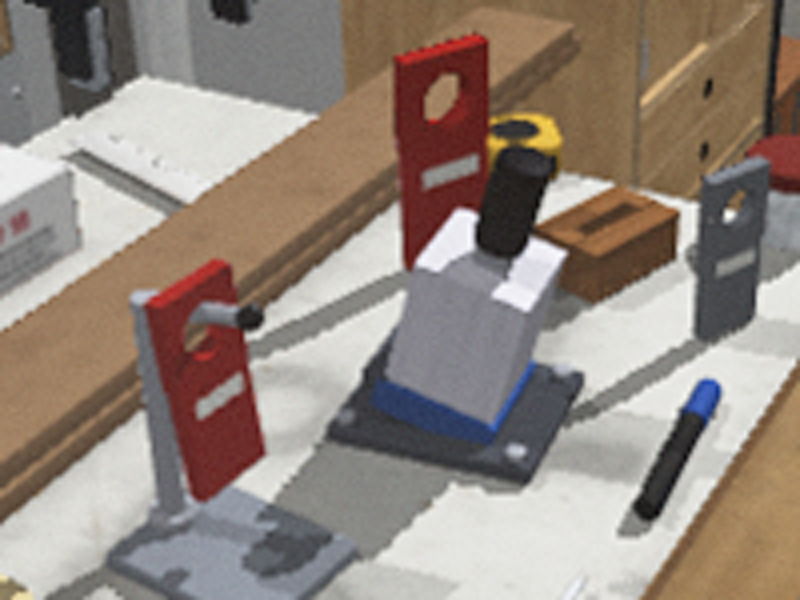

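The tag hangs free on the peg, with the ball at (250,317) holding it in. Next I refine the handle pose from its silhouette before gripping.

Run:
```python
from h import *
def blob(n,seed):
    g=cv2.imread(f'{n}0_raw.png').max(2); m=(g<60).astype(np.uint8)
    k,l,st,c=cv2.connectedComponentsWithStats(m,connectivity=4)
    i=l[seed[1],seed[0]];print(n,i,st[i],c[i]); return (l==i).astype(np.uint8) if i else None
S=blob('side',(195+410//4,155+185//4));T=blob('top',(180+392//4,140+315//4))
th=np.linspace(0,2*np.pi,40,endpoint=False)
cyl=np.array([(16*np.cos(t),16*np.sin(t),d) for d in(12,72) for t in th])/1e3
def stats(mask):
    M=cv2.moments(mask,True);a=M['m00'];return np.array([M['m10']/a,M['m01']/a,a,M['mu20']/a,M['mu02']/a,M['mu11']/a])
def model(p,n):
    X=(R.from_euler('z',p[3])*R.from_euler('y',-p[4])).apply(cyl)+p[:3]
    h=cv2.convexHull(proj(n,X).astype(np.float32))
    M=cv2.moments(h);a=M['m00'];return np.array([M['m10']/a,M['m01']/a,a,M['mu20']/a,M['mu02']/a,M['mu11']/a])
sS,sT=stats(S),stats(T)
for n,o in(('side',sS),('top',sT)): print(n,o.round(1),model([.5193,.069,.114,.1086,.2618],n).round(1))
w=np.array([1,1,0,.15,.15,.15])
def f(p):
    q=np.r_[p[:3],p[3],.2618]
    return np.r_[w*(model(q,'side')-sS),w*(model(q,'top')-sT)]
r=least_squares(f,[.5193,.069,.114,.1086],x_scale=[.01,.01,.01,.1],diff_step=1e-3);print(r.x,r.fun.round(2))
f2=lambda p:f(np.r_[p,.1086]);r=least_squares(f2,[.5193,.069,.114],diff_step=1e-3);print(r.x,r.fun.round(2))
```

```text
side 193 [289 187  20  28 353] [297.54957507 199.98583569]
top 57 [271 212  14  17 194] [277.32474227 219.89690722]
side [297.5 200.  353.   19.3  54.8 -13.4] [297.  199.8 407.9  20.4  64.5 -14.5]
top [277.3 219.9 194.   12.5  19.6   2.1] [277.3 219.5 232.7  14.3  24.4   2. ]
[ 0.51833047  0.06600704  0.11316537 -0.11858034] [-0.08  0.07  0.    0.06  1.35  0.04  0.12  0.02  0.    0.22  0.73 -0.45]
[0.51829871 0.06865385 0.11334473] [-0.09  0.07  0.    0.18  1.45 -0.17  0.12  0.03  0.    0.28  0.72 -0.01]
```

Emit:
{"name": "servo_tool", "arguments": {"angular": [[0,0,0],[0,-2,2],[0,-4,4],[0,-6,6],[0,-9,8],[0,-12,10],[0,-14.9,12.1],[0,-14.9,12.1],[0,-14.9,12.1]], "dp": [[-15,-20,0],[-30,-50,0],[-50,-85,0],[-70,-120,-5],[-85,-150,-15],[-98,-175,-26],[-105,-186,-33],[-105,-186,-33],[-105,-186,-33]], "grip": [1,1,1,1,1,1,1,1,1]}}

```text
clock: 14.62
ee_pos: [0.4827, 0.0656, 0.2489]
tcp_rot: [-0.155, 2.879, 0.02]
contact_force: [0.6, -0.1, 0.1]
finger_gap: 0.0853
grip_force: 0.0
```

```bash
cat > g.py <<'E'
from h import *
s=ctrl.observe();p=s['ee_pos'];print(s['q'].round(3),p,s['contact_force'])
Rb=R.from_euler('z',.1086)*R.from_euler('y',-.2618);z=Rb.apply([0,0,1]);m=np.array([.5186,.0688,.1136])
y=Rb.apply([0,1,0]);M=np.c_[np.cross(y,-z),y,-z]
print('rot',np.degrees((R.from_matrix(M)*R.from_rotvec(s['tcp_rot']).inv()).as_rotvec()))
print('local mm',Rb.inv().apply(p-m)*1e3)
for d in(100,60,24,70): print(d,(m+z*d/1e3-p)*1e3)
E
python3 g.py
```

```text
[ 0.141 -0.054 -0.32   1.045 -0.009  0.032] [0.48267149 0.06563381 0.24894924] [ 0.58358271 -0.07930697  0.13022057]
rot [ 0.03602634 -0.16540095  0.05116038]
local mm [  0.19974246   0.74663443 140.07034591]
100 [ 10.19902038   0.36092958 -38.75667291]
60 [ 20.49081564   1.48303336 -77.39369962]
24 [  29.75343138    2.49292677 -112.16702366]
70 [ 17.91786683   1.20250742 -67.73444294]
```

Emit:
{"name": "servo_tool", "arguments": {"angular": [[0,-0.1,0],[0,-0.1,0],[0,-0.1,0],[0,-0.1,0],[0,-0.1,0],[0,-0.1,0],[0,-0.1,0],[0,-0.1,0],[0,-0.1,0],[0,-0.1,0]], "dp": [[4,-0.4,-15],[10,0.3,-38],[15,0.9,-57],[20,1.4,-76],[24,1.9,-91],[27,2.2,-102],[29,2.4,-109],[29.8,2.5,-112],[29.8,2.5,-112],[29.8,2.5,-112]], "grip": [1,1,1,1,1,1,1,1,1,1]}}

```text
clock: 15.88
ee_pos: [0.5124, 0.0678, 0.1373]
tcp_rot: [-0.156, 2.876, 0.019]
contact_force: [-0.0, -0.2, -0.2]
finger_gap: 0.0856
grip_force: 0.0
```

```bash
python3 g.py
python3 - <<'E'
from h import *
a=ctrl.snapshot('side')[150:250,230:350]
b=ctrl.snapshot('top')[150:250,220:320]
A=cv2.resize(a[:,:,::-1],(480,400),interpolation=cv2.INTER_CUBIC);B=cv2.resize(b[:,:,::-1],(320,400),interpolation=cv2.INTER_CUBIC)
cv2.imwrite('pics/a6.png',cv2.hconcat([A,B]))
E
```

```text
[ 0.137  0.062 -0.495  0.752 -0.008  0.027] [0.51238706 0.06782802 0.13725002] [-0.04059486 -0.20703326 -0.21733836]
rot [0.04320735 0.01090163 0.01586433]
local mm [ 0.05344712 -0.29285829 24.46998207]
100 [-19.51655077  -1.83327553  72.94254985]
60 [-9.2247555  -0.71117175 34.30552314]
24 [ 0.03786024  0.29872166 -0.46780091]
70 [-11.79770432  -0.99169769  43.96477982]
```

View pics/a6.png

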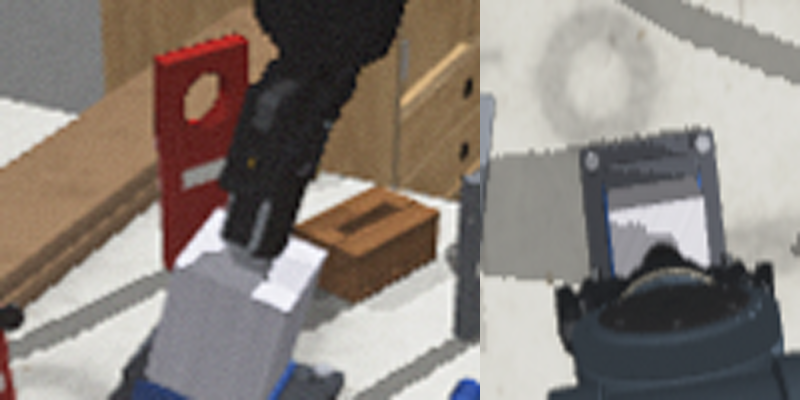

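The gripper is aligned with the leaning handle, with fingers on both sides and tips clear of the block top at (245,250). Closing now.

Emit:
{"name": "servo_tool", "arguments": {"angular": [[0,0,0],[0,0,0],[0,0,0],[0,0,0],[0,0,0],[0,0,0],[0,0,0],[0,0,0]], "dp": [[0,0,0],[0,0,0],[0,0,0],[0,0,0],[0,0,0],[0,0,0],[0,0,0],[0,0,0]], "grip": [0.1,0.1,0.1,0.1,0.1,0.1,0.1,0.1]}}

```text
clock: 16.98
ee_pos: [0.5124, 0.0677, 0.1371]
tcp_rot: [-0.156, 2.876, 0.019]
contact_force: [-1.9, -2.2, 5.0]
finger_gap: 0.0308
grip_force: 58.9
```

```bash
python3 g.py
```

```text
[ 0.136  0.063 -0.495  0.752 -0.008  0.027] [0.51239195 0.0677214  0.13706276] [-1.86611731 -2.19350792  4.95867187]
rot [0.06003813 0.00596973 0.01692151]
local mm [-1.48993380e-03 -3.99374470e-01  2.42908371e+01]
100 [-19.52143628  -1.72666079  73.12980934]
60 [-9.22964101 -0.60455701 34.49278262]
24 [ 0.03297473  0.4053364  -0.28054142]
70 [-11.80258983  -0.88508295  44.1520393 ]
```

Emit:
{"name": "servo_tool", "arguments": {"angular": [[0,0,0],[0,0,0],[0,0,0],[0,0,0],[0,0,0],[0,0,0],[0,0,0]], "dp": [[-0.26,-0.03,0.97],[-0.64,-0.07,2.41],[-1.03,-0.11,3.86],[-1.54,-0.17,5.8],[-2.06,-0.22,7.73],[-2.57,-0.28,9.66],[-2.57,-0.28,9.66]], "grip": [0.1,0.1,0.1,0.1,0.1,0.1,0.1]}}

```text
clock: 17.85
ee_pos: [0.5096, 0.0675, 0.1467]
tcp_rot: [-0.156, 2.876, 0.019]
contact_force: [0.5, -2.3, -1.6]
finger_gap: 0.0305
grip_force: 59.6
```

```bash
cat >> g.py <<'E'
print('local F',Rb.inv().apply(s['contact_force']),'torque',s['ft_torque'],'gap',s['finger_gap'],s['clock'])
E
python3 g.py
```

```text
[ 0.137  0.05  -0.483  0.777 -0.008  0.027] [0.50963737 0.06754208 0.14668045] [ 0.46529972 -2.33859373 -1.57804333]
rot [ 0.04524731 -0.0123687   0.01200161]
local mm [-0.17605921 -0.27907612 34.29458393]
100 [-16.76685713  -1.54734313  63.51211548]
60 [-6.47506186 -0.42523934 24.87508876]
24 [ 2.78755388  0.58465407 -9.89823528]
70 [-9.04801068 -0.70576529 34.53434544]
local F [-0.20646688 -2.37524892 -1.57838818] torque [-0.57472291  0.058211   -0.16785877] gap 0.030511705363257553 17.85
```

Emit:
{"name": "servo_tool", "arguments": {"angular": [[0,0,0],[0,0,0],[0,0,0],[0,0,0],[0,0,0],[0,0,0],[0,0,0],[0,0,0],[0,0,0],[0,0,0]], "dp": [[-0.51,-0.06,1.93],[-1.03,-0.11,3.86],[-1.54,-0.17,5.8],[-2.06,-0.22,7.73],[-2.57,-0.28,9.66],[-3.09,-0.34,11.59],[-3.6,-0.39,13.52],[-4.12,-0.45,15.45],[-4.63,-0.5,17.39],[-4.63,-0.5,17.39]], "grip": [0.1,0.1,0.1,0.1,0.1,0.1,0.1,0.1,0.1,0.1]}}

```text
clock: 19.1
ee_pos: [0.505, 0.0671, 0.1641]
tcp_rot: [-0.156, 2.876, 0.02]
contact_force: [1.3, -1.0, -2.6]
finger_gap: 0.0305
grip_force: 59.7
```

```bash
python3 g.py|grep local
```

```text
local mm [-0.1677808  -0.22907706 52.30385824]
local F [ 0.49810892 -1.16621578 -2.86460571] torque [-0.4228721   0.27290249 -0.12255564] gap 0.030532760089186532 19.1
```

28 mm drawn, with low force. 17 mm more brings it to about 45.

Emit:
{"name": "servo_tool", "arguments": {"angular": [[0,0,0],[0,0,0],[0,0,0],[0,0,0],[0,0,0],[0,0,0],[0,0,0],[0,0,0],[0,0,0],[0,0,0],[0,0,0]], "dp": [[-0.51,-0.06,1.93],[-1.03,-0.11,3.86],[-1.54,-0.17,5.8],[-2.06,-0.22,7.73],[-2.57,-0.28,9.66],[-3.09,-0.34,11.59],[-3.6,-0.39,13.52],[-4.12,-0.45,15.45],[-4.4,-0.48,16.5],[-4.4,-0.48,16.5],[-4.4,-0.48,16.5]], "grip": [0.1,0.1,0.1,0.1,0.1,0.1,0.1,0.1,0.1,0.1,0.1]}}

```text
clock: 20.48
ee_pos: [0.5006, 0.0666, 0.1803]
tcp_rot: [-0.156, 2.876, 0.019]
contact_force: [-0.1, 0.3, -3.4]
finger_gap: 0.0309
grip_force: 59.7
```

```bash
python3 g.py|grep local
python3 - <<'E'
from h import *
a=ctrl.snapshot('side')[170:290,180:340]
cv2.imwrite('pics/a7.png',cv2.resize(a[:,:,::-1],(800,600),interpolation=cv2.INTER_CUBIC))
E
```

```text
local mm [-0.25938821 -0.27169645 69.15870547]
local F [-0.98128626  0.28240146 -3.24439724] torque [-0.07259482  0.36252545 -0.00514511] gap 0.03088206794834706 20.475
```

View pics/a7.png

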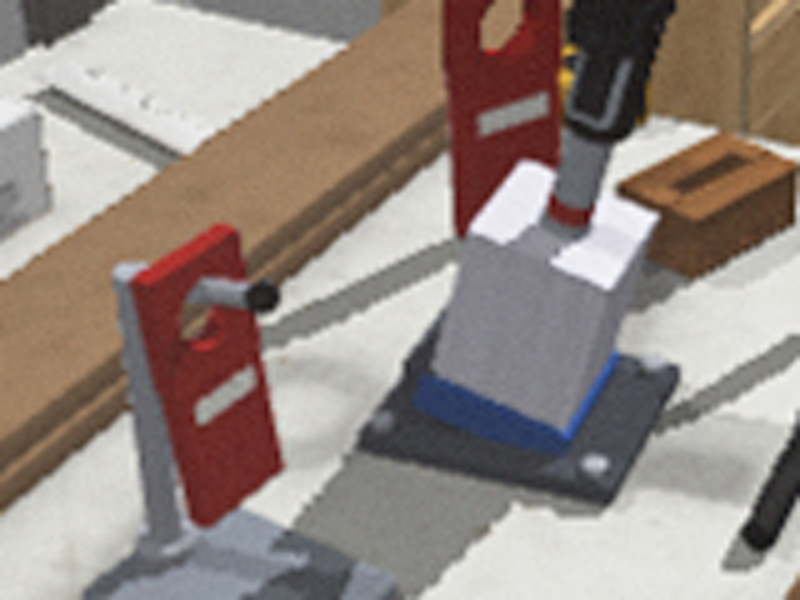

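The tag hangs on its peg and the red band is out at about (570,212). Next I check the band's numeric position along the axis.

Run:
```python
from h import *
a=ctrl.snapshot('side').astype(int)
Rb=R.from_euler('z',.1086)*R.from_euler('y',-.2618);m=np.array([.5186,.0688,.1136])
r=(a[:,:,0]>1.6*a[:,:,1])&(a[:,:,0]>60)
sub=r[204:222,286:302];ys,xs=np.nonzero(sub);print(len(xs),xs.mean()+286,ys.mean()+204,ys.min()+204,ys.max()+204)
for d in(-2,0,3,7,12,17): print(d,proj('side',m+Rb.apply([0,0,d/1e3])),proj('side',m+Rb.apply([-.008,.008,d/1e3])))
for y in range(205,224): print(y,[tuple(a[y,x]) for x in(291,293,295)])
```

```text
28 293.2142857142857 212.28571428571428 209 214
-2 [[292.60501283 215.58720714]] [[294.44658217 218.6315568 ]]
0 [[292.81049556 214.90279025]] [[294.65613799 217.94493716]]
3 [[293.11965936 213.87301821]] [[294.97143835 216.91182028]]
7 [[293.53364086 212.49408478]] [[295.39365248 215.52835037]]
12 [[294.05397062 210.76086416]] [[295.92435505 213.78933435]]
17 [[294.57749555 209.01694294]] [[296.45834486 212.03947704]]
205 [(np.int64(137), np.int64(140), np.int64(149)), (np.int64(103), np.int64(104), np.int64(111)), (np.int64(99), np.int64(100), np.int64(107))]
206 [(np.int64(101), np.int64(98), np.int64(107)), (np.int64(106), np.int64(108), np.int64(112)), (np.int64(101), np.int64(104), np.int64(110))]
207 [(np.int64(100), np.int64(95), np.int64(100)), (np.int64(104), np.int64(103), np.int64(109)), (np.int64(104), np.int64(105), np.int64(109))]
208 [(np.int64(98), np.int64(98), np.int64(101)), (np.int64(101), np.int64(101), np.int64(109)), (np.int64(100), np.int64(101), np.int64(109))]
209 [(np.int64(100), np.int64(77), np.int64(79)), (np.int64(107), np.int64(108), np.int64(114)), (
[... 1347 characters left out ...]
(137), np.int64(145)), (np.int64(187), np.int64(188), np.int64(197)), (np.int64(242), np.int64(242), np.int64(248))]
220 [(np.int64(136), np.int64(135), np.int64(144)), (np.int64(242), np.int64(242), np.int64(247)), (np.int64(238), np.int64(238), np.int64(244))]
221 [(np.int64(190), np.int64(191), np.int64(200)), (np.int64(237), np.int64(238), np.int64(244)), (np.int64(237), np.int64(236), np.int64(242))]
222 [(np.int64(239), np.int64(238), np.int64(245)), (np.int64(235), np.int64(235), np.int64(242)), (np.int64(236), np.int64(237), np.int64(243))]
223 [(np.int64(178), np.int64(178), np.int64(187)), (np.int64(235), np.int64(235), np.int64(240)), (np.int64(237), np.int64(238), np.int64(243))]
```

The red band is fully out, with about 6–7 mm of bare rod below it. That matches the 45 mm draw, so I'm handing in.

```bash
python3 -c "
from workcell import ctrl
print(ctrl.close_job())"
```

```text
the job is handed in; nothing more can be done
None
```

I handed the job in at about 20.5 s of the 51 s limit: the red tag hangs free on the peg, and the gripper is still holding the gauge drawn about 45 mm, with the whole red band out and no yellow showing.

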